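Release the blue probe from its push-fit port

ROBOT

A 7-joint arm with a two-finger parallel gripper is mounted at the origin on the work surface. World frame = base frame: x ahead of the robot, y to its left, z up, the work surface at z = 0. Lengths are in m, angles in degrees, forces in N, time in s.
With the tool pointing down it reaches from about 0.425 to 0.875 m from the base axis. Payload 4.7 kg.
Tool frame: the origin (TCP) lies on the front face of the gripper's body, between the roots of the fingers; the fingertips stand 70 mm ahead of it and the grasp point (between the pads) lies 51 mm ahead of it (tip_extent is the distance from the TCP to the fingertips, in m); z points along the fingers, y is the direction in which the jaws open and shut (so a half turn about z gives the same grasp; the last joint's range is limited). The gripper opens to 87 mm and grips with 3 to 60 N. Pads are 19 mm wide; open, the fingers measure 117 mm over their backs; the gripper's body (75 mm by 190 mm) begins 51 mm behind the grasp point.
Start: joints at [-72.76, 18.392, -4.016, 83.108, 1.295, 78.541, -3.26], TCP at [0.184, 0.623, 0.292] pointing down, gripper open.
Joint ranges: [-163.93, 163.93], [-17.29, 119.83], [-79.2, 71.16], [3.27, 140.29], [-89.18, 269.18], [5.43, 117.66], [-154.24, 154.24]. Speed limits (degrees/s): [147.25, 147.25, 180, 180, 180, 180, 180].

INTERFACE

Orientations are given as [roll, pitch, yaw] about the fixed x, y, z axes, in that order (R = Rz(yaw) Ry(pitch) Rx(roll)).
In Python, from cell import * gives the robot as it stands.
- The arm moves only by the tool carry_out, never from a script. Its argument "increments" is text: rows parted by semicolons, each of 7 numbers parted by spaces: the opening, from 0 (shut) to 1 (fully open), then the shift along the tool's x, y, z in m, then the turn, a rotation vector about the tool's x, y, z in degrees. A call has 1 to 20 rows; each row shifts and turns the pose as measured when the row begins, along the tool's axes as they then stand; what a row does not reach is not made up. A row lasts 1/8 s, in which the tool goes at most 62.5 mm and 10.7 degrees, less where a joint would pass 70% of its speed; a pose out of reach is approached as far as the arm can. A call is refused whole if a number of a shift passes 0.0625 or a number of a turn 10.7, either way. A call with a gripper value outside its range is refused whole. The fingers move at their own pace and stop on an object; "force" is the grip in N (left out, the last holds). Time passes only in rows, so rows that do not move let the fingers close. It gives the time, the measured TCP pose, the force and the opening at its end, in the units of the state.
- get_obs(): the state, without advancing time (a new reading comes with each control period).
- read_camera(name): name is "scene" or "top"; returns a dict with "img" (384x512x3 uint8, blue, green, red), "fx", "fy", "cx", "cy" (pixels), "k1" (the pictures are not rectified: a ray, as slopes to the right and down, at radius r is drawn at 1 + k1 r^2 times it, then the intrinsics apply), "world_from_camera" (4x4, takes a point from camera to world coordinates). Camera axes: x right, y down, z forward; pixel columns grow to the right and rows downward; lengths in m; the calibration is good to about 2 mm. A picture is of the moment at which its call begins. There is no depth.
- sign_off(): hands the job in, once; it reports no verdict.
Trained networks look in a picture, given as the dict that the camera call returned (one of the last four; its "shot" number tells which), for a name from the list of things; names that differ only in an ending like _2 or _b are one class to them, and where a whole thing is asked for, a point or a joint stands for the part that bears it (a point fixed in the world has none). Each returns a list of dicts, best first, with "confidence" (0 to 1); they miss things now and then, are a little off and sometimes report something else, mostly with a low value. They report only what shows in the picture. A call takes as long as a camera call. They do not tell look-alikes from the thing itself.
- masks_of(target, picture): "pixels" (384x512 bool, what is visible of it) and "bbox" ([left, top, right, bottom] in pixels, round what is visible of it).
The state is a dict: "time_s": time; "qpos": joint angles; "joint_velocities": joint speeds; "effort": joint torques, N m; "tool_pos": TCP position; "tool_rot": TCP orientation; "force": force on the tool from outside, world axes, zero at the start; "wrist_torque": the same for the moment, N m; "grip_width": finger opening in m.
Only numpy, scipy, OpenCV 4.12 (cv2) and the standard library are available. Lean on these libraries where they do the work, as an engineer would, in place of code of your own. Each camera call takes 0.05 s, during which the arm holds its last target.

TASK

Take the blue-capped steel probe out of its push-fit port and stand it upright, fully down, in the empty well of the white rack. The probe is locked until the port's blue spring ring is held well down: feel for the ring, press it gently without ramming it onto its stop, pull the probe while it is down, and never tear at a locked probe. Leave the yellow-capped probe and its port, the spare probe, the bottle and the screwdriver alone.

Things in the scene. Friction and masses are not known exactly. Their poses are not given: they have to be found in the camera images.
- port: Fixed port with the BLUE ring: aluminium block 50 x 50 x 40 mm on a steel foot 80 x 60 x 6 mm; vertical bore 21 mm wide, floor 10 mm above the table. A brass sleeve (30 mm diameter) rises from the block, and the blue ring sits over it on the same axis. Origin: bore axis at the table, z up. Damage: pressing the port with over 24 N, or pulling or pushing it through the probe with over 24 N.
- mouth (a point): Bore axis at the block's top, 40 mm up. Blue ring above: 40 mm outer, 21 mm inner diameter, 6 mm thick. Its top at rest is 26 to 40 mm above this point: it differs each start and is not measured, so feel for it. It slides down 8 mm to a hard stop on a spring: 3 N to start, 1.5 N more per mm, 15 N at the stop; it springs back. The probe is surely free over 5.2 mm down (about 11 N).
- jaws (a point): Bore axis at the four hidden jaws (4 mm thick, 1.5 mm above the probe's bead). They spread as the ring goes down. The probe may rise with the ring: press the ring with fingertips either side of the probe, close on the probe just above the ring, lift both: if the ring began well down, the bead is among the jaws before they shut, and they only rub on it.
- probe: Loose rigid steel probe tube with a blue cap, to be moved: 13 mm diameter, 110 mm long, about 80 g, top 12 mm blue, with a bead 19 mm diameter from 4 to 8 mm above its foot. Origin: centre of its foot; z along the tube to the cap. At the start it stands in the port's bore, foot 10 mm above the port's origin, on the bore axis, so its top is 120 mm above the table.
- rack: Fixed white plastic rack block 60 x 150 x 45 mm, origin at the centre of its underside, z up. Two wells 24 mm in diameter and 35 mm deep at y = +45 mm (empty) and y = -45 mm (holds the spare probe) in its own frame.
- well (a point): Centre of the mouth of the empty well, on the top face of the rack, 45 mm above the table; the well's floor is 35 mm below it.
- spare: Loose spare probe with a white cap, same size as the blue one, standing in the rack's other well; leave it alone. Origin: centre of its foot.
- port_other: Fixed second port, with a YELLOW ring and a yellow-capped probe that stays in service; leave it alone. Origin: bore axis at the table; its probe's top is 120 mm above the table.
- sample: White closed bottle, 48 mm diameter, 110 mm tall, standing on the table; leave it alone. Origin: centre of its underside.
- driver: Screwdriver lying on the table; leave it alone. Origin: on its axis, x towards the tip.
Not all that is in view belongs to the job. What is shaped like the rack but red is not meant.

How it is judged (in metres and radians):
On the way:
1. the blue probe has been drawn right out of its port (z of probe in the frame of port above 0.08 m), for 0.05 s.
At the end, for the whole second after the job is handed in: The blue probe stands in the empty well of the rack: its foot within 9 mm of the well's axis and at least 29 mm below the well's mouth (the floor is at 35 mm), leaning less than 20 degrees, at rest and released (horizontal distance between probe and well below 0.009 m and z of probe in the frame of well below -0.029 m and angle between probe's own z axis and vertical below 0.35 rad and linear speed of probe below 0.02 m/s); the robot touches nothing.
It fails at once if the blue-ring port is pushed by the fingers with more than 24 N (contact force between the fingers and port above 24 N).
It fails at once if the port is torn at through the probe with more than 24 N (contact force between probe and port above 24 N).
It fails at once if the yellow port or its probe is pushed with more than 3 N (contact force between anything else and port_other above 3 N).
It fails at once if the spare probe, bottle or screwdriver is moved more than 25 mm (distance of any of spare, sample, driver from where it was at the start of the episode above 0.025 m).
It also fails if it takes over 45 s, if anything falls off the work surface, if the arm or the gripper's body presses on something with over 40 N, if the wrist force passes 120 N, or if a joint passes its speed limit or range.

## Working session

There is one attempt and no reset: what is moved stays moved. The work goes in short steps, Python scripts to look and compute and a tool call to move; the robot and the scene stay as the last step left them, time stands still between calls to the robot, and variables do not carry over. Pictures are saved under pics/ and viewed, and the job is handed in when it is done.

Besides the shell and the picture viewer there is one more tool, called after ">>>" by a JSON object that holds its "api" and its "payload", one argument or row to a line. carry_out: Moves the arm, as the interface text tells. Its arguments: {"type":"object","properties":{"increments":{"type":"string"},"force":{"type":"number"}},"required":["increments"]}

```bash
mkdir -p pics; ls; python3 - <<'E'
from cell import *
import cv2
print(get_obs())
for n in ("scene","top"):
    p=read_camera(n); cv2.imwrite(f"pics/{n}0.png",p["img"])
    print(n,p["fx"],p["fy"],p["cx"],p["cy"],p["k1"],p["world_from_camera"])
    for t in ("port","probe","rack","spare","port_other","sample","driver"):
        print(t,[(round(m["confidence"],2),m["bbox"]) for m in masks_of(t,p)])
E
```

```text
pics
{'time_s': 0.0, 'qpos': array([-72.75989672,  18.44056102,  -4.01318528,  83.17419125,
         1.29453797,  78.53915949,  -3.25982965]), 'joint_velocities': array([ 0.0467902 ,  0.00940909,  0.01299657,  0.00968458,  0.03080979,
        0.12008294, -0.01689273]), 'effort': array([ 2.12159898e-04, -4.91293752e+01, -4.03812155e-01, -3.12521875e+01,
       -6.38491334e-02,  4.38717962e-02,  1.94407862e-04]), 'tool_pos': array([0.18382096, 0.62304234, 0.29115026]), 'tool_rot': array([-1.79891292e+02,  5.90216957e-03,  1.63567488e+02]), 'force': array([ 0.89703688, -0.46393015,  0.66251346]), 'wrist_torque': array([ 0.05117592,  0.01438321, -0.00628944]), 'grip_width': 0.08740873808523714}
scene 449.4659373552763 449.4659373552763 261.7520682840529 194.49964412721093 0.0035876963445007127 [[ 0.81236758  0.43531135 -0.38802442  0.98499861]
 [ 0.58306379 -0.61749089  0.52795987 -0.5586584 ]
 [-0.00977462 -0.65514047 -0.75544386  0.9145308 ]
 [ 0.          0.          0.          1.        ]]
port [(0.86, [255.4, 123.9, 290.0, 157.4])]
probe []
rack [(0.87, [287.5, 152.8, 328.7, 205.1]
[... 189 characters left out ...]
(0.9, [65.0, 289.8, 162.2, 313.6]), (0.58, [256.4, 224.2, 268.6, 249.6])]
top 375.06870192705645 375.06870192705645 256.43059497100523 191.16034470581906 0.005231006738542064 [[-0.00320783 -0.98150111  0.19142958  0.37577429]
 [-0.99995153  0.00136635 -0.00975088  0.00934523]
 [ 0.00930894 -0.19145158 -0.98145791  0.98341032]
 [ 0.          0.          0.          1.        ]]
port [(0.67, [146.3, 225.3, 177.0, 260.7])]
probe []
rack [(0.76, [241.4, 153.9, 301.1, 180.1]), (0.59, [151.9, 163.2, 214.7, 195.7])]
spare [(0.67, [283.0, 154.3, 296.2, 168.0])]
port_other [(0.75, [304.4, 219.7, 334.7, 253.0])]
sample [(0.94, [85.4, 212.9, 116.8, 230.9])]
driver [(0.87, [370.9, 219.5, 437.0, 269.5])]
```

```bash
python3 - <<'E'
import cv2
a=cv2.imread("pics/scene0.png");b=cv2.imread("pics/top0.png")
cv2.imwrite("pics/s0z.png",cv2.resize(a[80:330,50:350],None,fx=2.6,fy=2.4))
cv2.imwrite("pics/t0z.png",cv2.resize(b[110:290,70:450],None,fx=2.1,fy=2.1))
E
```

```text
(no output)
```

View pics/s0z.png

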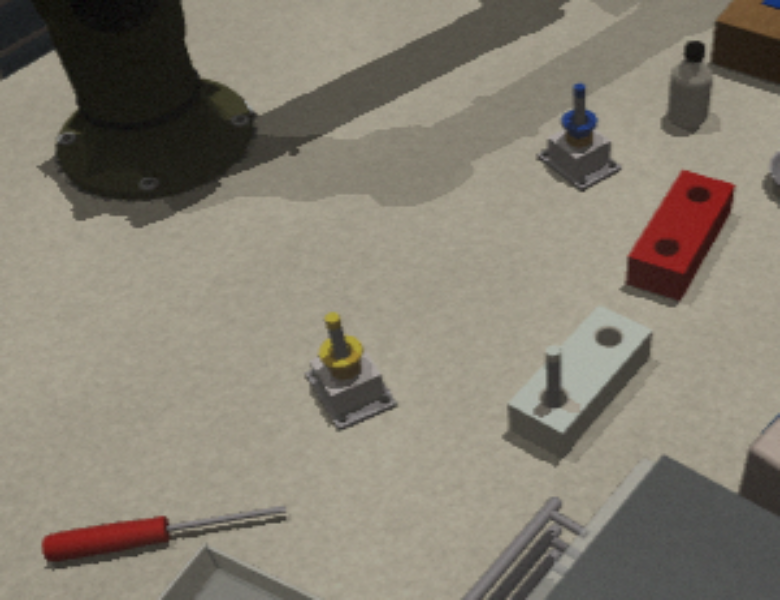

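View pics/t0z.png

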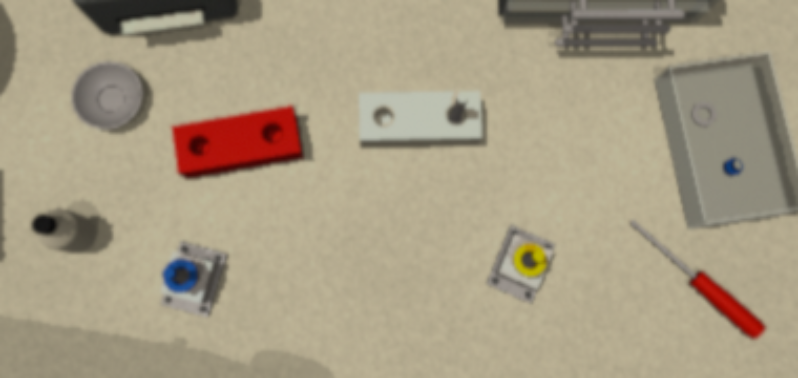

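The blue-ring port with its blue-capped probe shows at about scene (272,135) and top (157,241). The white rack is at scene (274,240) and top (271,166), with its empty well at about scene (284,220) and top (253,165). The red block (scene (308,178), top (183,179)) is the look-alike and not meant. The blue disc in the tray is not the port. Next I'll take an enlarged crop to confirm.

```bash
python3 - <<'E'
import cv2,numpy as np
a=cv2.imread("pics/scene0.png");b=cv2.imread("pics/top0.png")
def z(im,x,y,w,h,s): return cv2.resize(im[y:y+h,x:x+w],None,fx=s,fy=s,interpolation=cv2.INTER_CUBIC)
A=z(a,250,105,50,60,6);B=z(b,140,215,50,60,6)
C=z(a,245,200,60,45,5) ;D=z(b,235,150,70,45,5)
cv2.imwrite("pics/c1.png",np.hstack([A,B])); 
cv2.imwrite("pics/c2.png",np.hstack([C,D]))
E
```

```text
(no output)
```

View pics/c1.png

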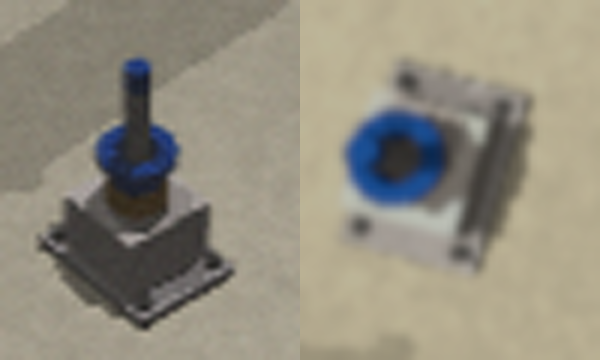

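View pics/c2.png

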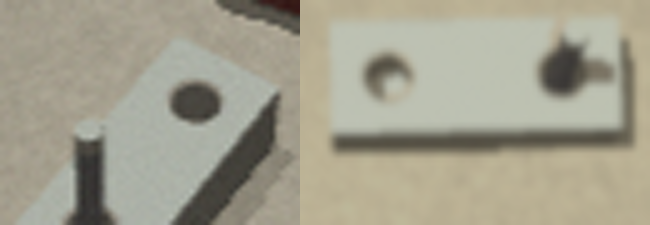

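```bash
cat > h.py <<'E'
import numpy as np,cv2
from scipy.optimize import least_squares
T={'scene':np.array([[ 0.81236758,0.43531135,-0.38802442,0.98499861],[0.58306379,-0.61749089,0.52795987,-0.5586584],[-0.00977462,-0.65514047,-0.75544386,0.9145308],[0,0,0,1]]),
'top':np.array([[-0.00320783,-0.98150111,0.19142958,0.37577429],[-0.99995153,0.00136635,-0.00975088,0.00934523],[0.00930894,-0.19145158,-0.98145791,0.98341032],[0,0,0,1]])}
K={'scene':(449.466,261.752,194.4996,.0035877),'top':(375.0687,256.4306,191.1603,.005231)}
def proj(c,P):
    q=np.linalg.inv(T[c])@np.append(P,1); x,y=q[:2]/q[2]; f,cx,cy,k=K[c]; s=1+k*(x*x+y*y)
    return np.array([f*x*s+cx,f*y*s+cy])
def ray(c,uv,z):
    f,cx,cy,k=K[c]
    x,y=cv2.undistortPoints(np.array([[uv]],float),np.array([[f,0,cx],[0,f,cy],[0,0,1]]),np.array([k,0,0,0,0]))[0,0]
    o=T[c][:3,3]; d=T[c][:3,:3]@[x,y,1]; return o+d*(z-o[2])/d[2]
E
python3 - <<'E'
from h import *
def cr(u,v,x0,y0,s): return ((u+.5)/s-.5+x0,(v+.5)/s-.5+y0)
S=lambda u,v:cr(u,v,250,105,6); Tp=lambda u,v:cr(u-300,v,140,215,6)
print("cap",ray('scene',S(137,66),.12))
print("blk",ray('scene',S(137.5,205),.04))
print("foot top",ray('top',Tp(437,166),.006))
for h in (.066,.07,.075,.08): print(h,ray('scene',S(138,152),h),ray('top',Tp(395,157),h))
S=lambda u,v:cr(u,v,245,200,5); Tp=lambda u,v:cr(u-300,v,235,150,5)
print("well",ray('scene',S(196,102),.045),ray('top',Tp(388,77),.045),"sparewell",ray('top',Tp(562,73),.045))
for c in ((331,22),(620,15),(625,130),(331,135)): print(ray('top',Tp(*c),.045))
# blue foot edge yaw
Tp=lambda u,v:cr(u-300,v,140,215,6)
for c in ((400,62),(530,95),(478,270)): print(ray('top',Tp(*c),.006))
# bottle, yellow
print("bottle",ray('top',(92,217),.11), "yel",ray('top',(321,233),.07))
E
```

```text
cap [0.4329057 0.247701  0.12     ]
blk [0.43702061 0.2433424  0.04      ]
foot top [0.43248729 0.24257693 0.006     ]
0.066 [0.43218931 0.2503393  0.066     ] [0.43266334 0.24532887 0.066     ]
0.07 [0.43479527 0.24652566 0.07      ] [0.4324153  0.24429995 0.07      ]
0.075 [0.43805272 0.24175861 0.075     ] [0.43210524 0.24301381 0.075     ]
0.08 [0.44131017 0.23699157 0.08      ] [0.43179519 0.24172767 0.08      ]
well [0.63034275 0.01313515 0.045     ] [0.62769615 0.01073365 0.045     ] sparewell [ 0.62976782 -0.07930339  0.045     ]
[0.65723594 0.04032075 0.045     ]
[ 0.66095462 -0.11011668  0.045     ]
[ 0.59943873 -0.11117407  0.045     ]
[0.59695328 0.04003509 0.045     ]
[0.47729391 0.26058624 0.006     ]
[0.4628573  0.20382057 0.006     ]
[0.38844449 0.22316946 0.006     ]
bottle [0.48534083 0.38388606 0.11      ] yel [ 0.45004809 -0.15642651  0.07      ]
```

```bash
cat >> h.py <<'E'
from scipy.spatial.transform import Rotation as Ro
def delta(o,target):
    R=Ro.from_euler('xyz',o['tool_rot'],degrees=True)
    d=np.array(target)-o['tool_pos']
    lv=(R.inv()*Ro.from_euler('xyz',[180,0,o['tool_rot'][2]],degrees=True)).as_rotvec(degrees=True)
    print('t',round(o['time_s'],2),'pos',o['tool_pos'].round(4),'rot',o['tool_rot'].round(2),'F',o['force'].round(2),'w',round(o['grip_width'],4))
    print('tool delta',R.inv().apply(d).round(4),'level',lv.round(2))
E
python3 - <<'E'
from cell import *
from h import *
delta(get_obs(),[0.4335,0.2445,0.25])
E
```

```text
t 0.8 pos [0.1839 0.6234 0.2923] rot [180.     0.   163.57] F [-0.1   0.8   0.27] w 0.0872
tool delta [-0.3466 -0.2929  0.0423] level [0. 0. 0.]
```

>>> {"api": "carry_out", "payload": {
  "increments": "0.4 -0.035 -0.029 0.004 0 0 0;0.4 -0.035 -0.029 0.004 0 0 0;0.4 -0.035 -0.029 0.004 0 0 0;0.4 -0.035 -0.029 0.004 0 0 0;0.4 -0.035 -0.029 0.004 0 0 0;0.4 -0.035 -0.029 0.004 0 0 0;0.4 -0.035 -0.029 0.004 0 0 0;0.4 -0.035 -0.029 0.004 0 0 0;0.4 -0.035 -0.029 0.004 0 0 0;0.4 0 0 0 0 0 0;0.4 0 0 0 0 0 0",
  "force": 10
}}

```text
time_s: 2.17
tool_pos: [0.4189, 0.2748, 0.2558]
tool_rot: [179.6, 0.0, 163.6]
force: [-0.3, -0.3, 0.2]
grip_width: 0.0347
```

```bash
python3 - <<'E'
from cell import *
from h import *
delta(get_obs(),[0.4335,0.2445,0.21])
E
```

```text
t 2.17 pos [0.4189 0.2748 0.2558] rot [1.7964e+02 3.0000e-02 1.6365e+02] F [-0.28 -0.26  0.18] w 0.0347
tool delta [-0.0225 -0.0252  0.0456] level [0.36 0.03 0.  ]
```

>>> {"api": "carry_out", "payload": {
  "increments": "0.4 -0.0115 -0.0125 0.023 0.36 0 0;0.4 -0.011 -0.0125 0.023 0 0 0;0.4 0 0 0 0 0 0;0.4 0 0 0 0 0 0"
}}

```text
time_s: 2.68
tool_pos: [0.4319, 0.25, 0.2105]
tool_rot: [179.8, 0.1, 164.2]
force: [0.0, 0.5, -0.1]
grip_width: 0.0349
```

```bash
python3 - <<'E'
from cell import *
from h import *
delta(get_obs(),[0.4335,0.2445,0.20])
p=[read_camera(n)["img"] for n in ("scene","top")]
a=cv2.resize(p[0][60:180,220:320],None,fx=4,fy=4,interpolation=cv2.INTER_CUBIC)
b=cv2.resize(p[1][180:300,110:210],None,fx=4,fy=4,interpolation=cv2.INTER_CUBIC)
cv2.imwrite("pics/d1.png",np.hstack([a,b]))
E
```

```text
t 2.67 pos [0.4319 0.25   0.2105] rot [1.7980e+02 7.0000e-02 1.6417e+02] F [ 0.05  0.47 -0.11] w 0.0349
tool delta [-0.003  -0.0049  0.0105] level [0.2  0.07 0.  ]
```

View pics/d1.png

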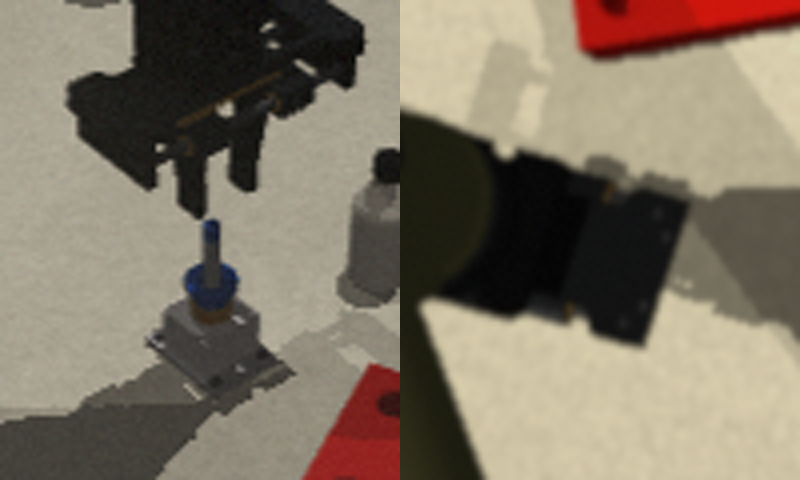

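```bash
python3 - <<'E'
from h import *
R=Ro.from_euler('xyz',[179.8,.07,164.2],degrees=True)
o=np.array([.4319,.25,.2105])
for y in (-.0175,.0175):
  for x in (-.0095,0,.0095):
    uv=proj('scene',o+R.apply([x,y,.07])); print(y,x,((uv-[220,60]+.5)*4-.5).round(0))
for z in (.12,): print(((proj('scene',[.4335,.2445,z])-[220,60]+.5)*4-.5))
E
```

```text
-0.0175 -0.0095 [201. 215.]
-0.0175 0 [193. 208.]
-0.0175 0.0095 [184. 201.]
0.0175 -0.0095 [241. 194.]
0.0175 0 [232. 187.]
0.0175 0.0095 [223. 181.]
[209.2236315  226.59024241]
```

>>> {"api": "carry_out", "payload": {
  "increments": "0.4 -0.002 -0.004 0 0.2 0 0;0.4 0 0 0.011 0 0 0;0.4 0 0 0.011 0 0 0;0.4 0 0 0.011 0 0 0;0.4 0 0 0.011 0 0 0;0.4 0 0 0 0 0 0;0.4 0 0 0 0 0 0"
}}

```text
time_s: 3.65
tool_pos: [0.4326, 0.2461, 0.1638]
tool_rot: [180.0, 0.1, 164.3]
force: [0.7, -0.3, -0.9]
grip_width: 0.0351
```

```bash
python3 - <<'E'
from cell import *
from h import *
delta(get_obs(),[0.433,0.2455,0.160])
p=read_camera("scene")["img"]
a=cv2.resize(p[80:180,230:310],None,fx=7,fy=6,interpolation=cv2.INTER_CUBIC)
cv2.imwrite("pics/d2.png",a)
E
```

```text
t 3.65 pos [0.4326 0.2461 0.1638] rot [1.7999e+02 9.0000e-02 1.6425e+02] F [ 0.7  -0.29 -0.87] w 0.0351
tool delta [-0.0005 -0.0005  0.0038] level [0.01 0.09 0.  ]
```

View pics/d2.png

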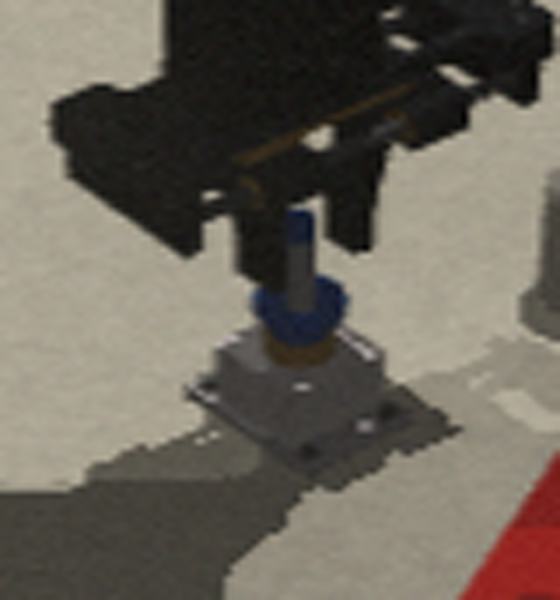

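The fingers straddle the probe: cap at about (273,116), ring at about (273,130). I'll close softly to check the centring by feel.

>>> {"api": "carry_out", "payload": {
  "increments": "0.1 0 0 0 0 0 0;0.1 0 0 0 0 0 0;0.1 0 0 0 0 0 0;0.1 0 0 0 0 0 0;0.1 0 0 0 0 0 0",
  "force": 3
}}

```text
time_s: 4.32
tool_pos: [0.433, 0.2463, 0.1647]
tool_rot: [179.9, 0.1, 164.3]
force: [0.3, 0.1, -0.9]
grip_width: 0.0128
```

```bash
python3 - <<'E'
from cell import *
from h import *
for i in range(3):
  delta(get_obs(),[0.433,0.2455,0.160]); p=read_camera("scene")["img"]
a=cv2.resize(p[80:180,230:310],None,fx=7,fy=6,interpolation=cv2.INTER_CUBIC)
cv2.imwrite("pics/d3.png",a)
E
```

```text
t 4.33 pos [0.433  0.2463 0.1647] rot [1.7992e+02 1.4000e-01 1.6425e+02] F [ 0.33  0.13 -0.91] w 0.0128
tool delta [-0.0002 -0.0008  0.0047] level [0.08 0.14 0.  ]
t 4.38 pos [0.433  0.2463 0.1647] rot [1.7992e+02 1.4000e-01 1.6425e+02] F [-0.31 -0.09 -0.28] w 0.013
tool delta [-0.0002 -0.0008  0.0047] level [0.08 0.14 0.  ]
t 4.42 pos [0.433  0.2463 0.1647] rot [1.7992e+02 1.5000e-01 1.6425e+02] F [ 0.68 -0.42 -0.59] w 0.0128
tool delta [-0.0002 -0.0008  0.0047] level [0.08 0.15 0.  ]
```

View pics/d3.png

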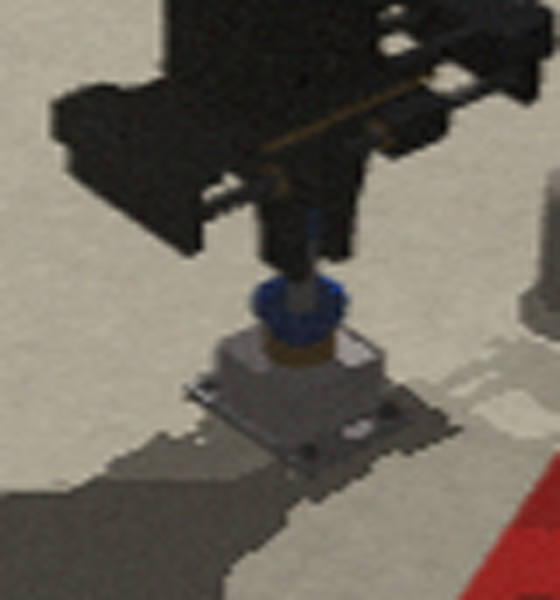

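>>> {"api": "carry_out", "payload": {
  "increments": "0.26 0 -0.0008 0 0 0 0;0.26 0 0 0 0 0 0;0.26 0 0 0 0 0 0;0.26 0 0 0.006 0 0 0;0.26 0 0 0.006 0 0 0;0.26 0 0 0 0 0 0"
}}

```text
time_s: 5.22
tool_pos: [0.4328, 0.2456, 0.1518]
tool_rot: [179.9, 0.1, 164.3]
force: [-0.3, -0.3, 0.9]
grip_width: 0.0224
```

```bash
python3 - <<'E'
from cell import *
from h import *
for i in range(3):
  delta(get_obs(),[0.433,0.2455,0.1527]); read_camera("scene")["img"]
E
```

```text
t 5.22 pos [0.4328 0.2456 0.1518] rot [1.7990e+02 1.4000e-01 1.6425e+02] F [-0.32 -0.35  0.88] w 0.0224
tool delta [-0.0002 -0.0001 -0.0009] level [0.1  0.14 0.  ]
t 5.28 pos [0.4329 0.2457 0.1521] rot [1.7989e+02 1.6000e-01 1.6426e+02] F [ 0.14 -1.21  0.16] w 0.0225
tool delta [-0.0001 -0.0002 -0.0006] level [0.11 0.16 0.  ]
t 5.33 pos [0.4331 0.2459 0.1523] rot [1.7986e+02 1.7000e-01 1.6426e+02] F [-0.25  0.44 -0.24] w 0.0224
tool delta [-0.     -0.0004 -0.0004] level [0.14 0.17 0.  ]
```

>>> {"api": "carry_out", "payload": {
  "increments": "0.26 0 0 0.0015 0 0 0;0.26 0 0 0.0015 0 0 0;0.26 0 0 0.001 0 0 0"
}}

```text
time_s: 5.75
tool_pos: [0.4335, 0.2461, 0.1487]
tool_rot: [179.8, 0.2, 164.3]
force: [-0.6, 1.2, -0.4]
grip_width: 0.0228
```

>>> {"api": "carry_out", "payload": {
  "increments": "0.26 0 0 0.0015 0 0 0;0.26 0 0 0.001 0 0 0"
}}

```text
time_s: 6.0
tool_pos: [0.4335, 0.2461, 0.146]
tool_rot: [179.8, 0.2, 164.3]
force: [-0.2, -0.5, 0.4]
grip_width: 0.0225
```

>>> {"api": "carry_out", "payload": {
  "increments": "0.26 0 0 0.0015 0 0 0;0.26 0 0 0.001 0 0 0"
}}

```text
time_s: 6.25
tool_pos: [0.4335, 0.2461, 0.1434]
tool_rot: [179.8, 0.2, 164.3]
force: [-0.6, -0.0, -0.6]
grip_width: 0.0229
```

>>> {"api": "carry_out", "payload": {
  "increments": "0.26 0 0 0.001 0 0 0;0.26 0 0 0.001 0 0 0"
}}

```text
time_s: 6.5
tool_pos: [0.4335, 0.2461, 0.1413]
tool_rot: [179.8, 0.2, 164.3]
force: [-0.7, 0.2, 1.8]
grip_width: 0.0224
```

>>> {"api": "carry_out", "payload": {
  "increments": "0.26 0 0 0.001 0 0 0"
}}

```text
time_s: 6.62
tool_pos: [0.4336, 0.2461, 0.1405]
tool_rot: [179.8, 0.2, 164.3]
force: [-0.9, -1.2, 4.2]
grip_width: 0.0227
```

>>> {"api": "carry_out", "payload": {
  "increments": "0.26 0 0 0.001 0 0 0"
}}

```text
time_s: 6.75
tool_pos: [0.4336, 0.2461, 0.1399]
tool_rot: [179.8, 0.2, 164.3]
force: [-1.9, -0.4, 3.9]
grip_width: 0.0223
```

>>> {"api": "carry_out", "payload": {
  "increments": "0.26 0 0 0.001 0 0 0;0.26 0 0 0.001 0 0 0"
}}

```text
time_s: 7.0
tool_pos: [0.4336, 0.2461, 0.1386]
tool_rot: [179.8, 0.2, 164.3]
force: [-2.8, -0.7, 6.3]
grip_width: 0.0226
```

>>> {"api": "carry_out", "payload": {
  "increments": "0.26 0 0 0.001 0 0 0;0.26 0 0 0.001 0 0 0"
}}

```text
time_s: 7.25
tool_pos: [0.4337, 0.2461, 0.1377]
tool_rot: [179.8, 0.2, 164.2]
force: [-2.4, -1.8, 8.8]
grip_width: 0.0226
```

>>> {"api": "carry_out", "payload": {
  "increments": "0.26 0 0 0.001 0 0 0"
}}

```text
time_s: 7.38
tool_pos: [0.4337, 0.2461, 0.1374]
tool_rot: [179.8, 0.2, 164.2]
force: [-2.2, -1.1, 8.1]
grip_width: 0.0232
```

>>> {"api": "carry_out", "payload": {
  "increments": "0.26 0 0 0.0015 0 0 0;0.26 0 0 0.0015 0 0 0"
}}

```text
time_s: 7.62
tool_pos: [0.4337, 0.2461, 0.1361]
tool_rot: [179.8, 0.1, 164.2]
force: [-2.9, -3.1, 10.7]
grip_width: 0.0227
```

>>> {"api": "carry_out", "payload": {
  "increments": "0.26 0 0 0.0015 0 0 0;0.26 0 0 0.0015 0 0 0"
}}

```text
time_s: 7.88
tool_pos: [0.4338, 0.2461, 0.1352]
tool_rot: [179.8, 0.1, 164.2]
force: [-5.2, -2.1, 11.9]
grip_width: 0.0225
```

>>> {"api": "carry_out", "payload": {
  "increments": "0.26 0 0 0.0017 0 0 0;0.26 0 0 0.0015 0 0 0"
}}

```text
time_s: 8.12
tool_pos: [0.4338, 0.2461, 0.1345]
tool_rot: [179.8, 0.0, 164.2]
force: [-5.0, -2.7, 12.5]
grip_width: 0.0224
```

>>> {"api": "carry_out", "payload": {
  "increments": "0.1 0 0 0.0014 0 0 0;0.1 0 0 0.0013 0 0 0;0.1 0 0 0.0013 0 0 0",
  "force": 20
}}

```text
time_s: 8.5
tool_pos: [0.4346, 0.2454, 0.1345]
tool_rot: [179.8, 0.1, 164.2]
force: [-4.2, -2.6, 12.1]
grip_width: 0.013
```

Gripped, but the ring is only about 6.3 mm down. I'll open, press slightly deeper for margin, and grip again.

>>> {"api": "carry_out", "payload": {
  "increments": "0.26 0 0 0.0013 0 0 0;0.26 0 0 0.0015 0 0 0;0.26 0 0 0.0018 0 0 0"
}}

```text
time_s: 8.88
tool_pos: [0.4358, 0.2492, 0.1349]
tool_rot: [179.3, 0.1, 164.2]
force: [-3.6, -3.3, 12.2]
grip_width: 0.0218
```

>>> {"api": "carry_out", "payload": {
  "increments": "0.26 0 0 0.0018 0 0 0;0.26 0 0 0.0016 0 0 0"
}}

```text
time_s: 9.12
tool_pos: [0.4359, 0.2493, 0.1342]
tool_rot: [179.3, 0.1, 164.2]
force: [-4.5, -2.4, 14.1]
grip_width: 0.0226
```

>>> {"api": "carry_out", "payload": {
  "increments": "0.26 0 0 -0.004 0 0 0;0.26 0 0 -0.004 0 0 0;0.26 0 -0.0015 -0.002 0.6 0 0;0.26 0 -0.0015 0 0 0 0;0.26 0 0 0 0 0 0"
}}

```text
time_s: 9.75
tool_pos: [0.435, 0.2462, 0.1445]
tool_rot: [179.9, 0.1, 164.3]
force: [-0.5, -0.3, -1.0]
grip_width: 0.0226
```

```bash
python3 - <<'E'
from cell import *
from h import *
delta(get_obs(),[0.4338,0.2458,0.1427])
p=[read_camera(n)["img"] for n in ("scene","top")]
delta(get_obs(),[0.4338,0.2458,0.1427])
a=cv2.resize(p[0][80:180,230:310],None,fx=7,fy=6,interpolation=cv2.INTER_CUBIC)
cv2.imwrite("pics/d4.png",a)
E
```

```text
t 9.75 pos [0.435  0.2462 0.1445] rot [1.7992e+02 9.0000e-02 1.6425e+02] F [-0.46 -0.29 -1.02] w 0.0226
tool delta [ 0.001  -0.0007  0.0018] level [0.08 0.09 0.  ]
t 9.85 pos [0.435  0.2464 0.1446] rot [1.7991e+02 9.0000e-02 1.6426e+02] F [0.13 0.51 0.44] w 0.0227
tool delta [ 0.001  -0.0009  0.0019] level [0.09 0.09 0.  ]
```

View pics/d4.png

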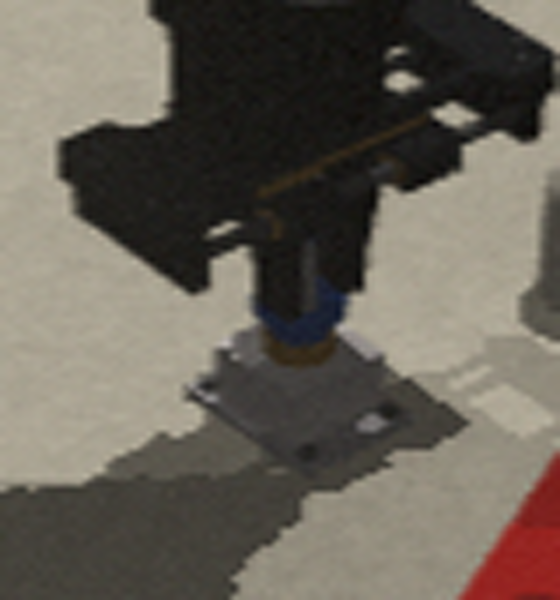

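>>> {"api": "carry_out", "payload": {
  "increments": "0.26 0.001 -0.001 0.001 0.08 0.08 0;0.26 0 0 0.002 0 0 0;0.26 0 0 0.002 0 0 0;0.26 0 0 0.0015 0 0 0;0.26 0 0 0.0015 0 0 0"
}}

```text
time_s: 10.48
tool_pos: [0.4338, 0.2457, 0.1376]
tool_rot: [-180.0, -0.0, 164.3]
force: [-2.9, -1.9, 8.9]
grip_width: 0.0228
```

>>> {"api": "carry_out", "payload": {
  "increments": "0.26 0 0 0.0015 0 0 0;0.26 0 0 0.0015 0 0 0;0.26 0 0 0.0015 0 0 0;0.26 0 0 0.0015 0 0 0"
}}

```text
time_s: 10.98
tool_pos: [0.4339, 0.2456, 0.1357]
tool_rot: [180.0, -0.1, 164.2]
force: [-3.0, -2.2, 10.7]
grip_width: 0.0227
```

>>> {"api": "carry_out", "payload": {
  "increments": "0.26 0 0 0.0017 0 0 0;0.26 0 0 0.0015 0 0 0;0.26 0 0 0.0015 0 0 0"
}}

```text
time_s: 11.35
tool_pos: [0.434, 0.2456, 0.1349]
tool_rot: [180.0, -0.2, 164.2]
force: [-4.2, -2.6, 11.9]
grip_width: 0.0226
```

>>> {"api": "carry_out", "payload": {
  "increments": "0.26 0 0 0.0019 0 0 0;0.26 0 0 0.0018 0 0 0"
}}

```text
time_s: 11.6
tool_pos: [0.4341, 0.2456, 0.1341]
tool_rot: [180.0, -0.2, 164.2]
force: [-5.4, -1.8, 12.5]
grip_width: 0.0223
```

>>> {"api": "carry_out", "payload": {
  "increments": "0.26 0 0 0.0019 0 0 0;0.26 0 0 0.0018 0 0 0"
}}

```text
time_s: 11.85
tool_pos: [0.4342, 0.2455, 0.1335]
tool_rot: [180.0, -0.3, 164.2]
force: [-4.6, -3.4, 14.5]
grip_width: 0.0227
```

>>> {"api": "carry_out", "payload": {
  "increments": "0.1 0 0 0.0015 0 0 0;0.1 0 0 0.0014 0 0 0;0.1 0 0 0.0014 0 0 0",
  "force": 20
}}

```text
time_s: 12.22
tool_pos: [0.4355, 0.2463, 0.1343]
tool_rot: [179.8, -0.2, 164.2]
force: [-4.3, -1.5, 12.1]
grip_width: 0.0127
```

>>> {"api": "carry_out", "payload": {
  "increments": "0.1 0 0 -0.0005 0 0 0"
}}

```text
time_s: 12.35
tool_pos: [0.4354, 0.2462, 0.1355]
tool_rot: [179.8, -0.2, 164.3]
force: [-2.1, -0.5, 5.2]
grip_width: 0.0129
```

>>> {"api": "carry_out", "payload": {
  "increments": "0.1 0 0 -0.0005 0 0 0"
}}

```text
time_s: 12.48
tool_pos: [0.4354, 0.2461, 0.1364]
tool_rot: [179.9, -0.3, 164.3]
force: [-0.1, -1.5, 3.3]
grip_width: 0.0126
```

>>> {"api": "carry_out", "payload": {
  "increments": "0.1 0 0 -0.0007 0 0 0"
}}

```text
time_s: 12.6
tool_pos: [0.4353, 0.2458, 0.137]
tool_rot: [179.9, -0.3, 164.3]
force: [0.1, -0.4, 1.8]
grip_width: 0.0126
```

>>> {"api": "carry_out", "payload": {
  "increments": "0.1 0 0 -0.0007 0 0 0"
}}

```text
time_s: 12.72
tool_pos: [0.4352, 0.2455, 0.1375]
tool_rot: [179.9, -0.3, 164.3]
force: [-0.5, -1.6, 1.5]
grip_width: 0.0127
```

>>> {"api": "carry_out", "payload": {
  "increments": "0.1 0 0 -0.001 0 0 0;0.1 0 0 -0.001 0 0 0"
}}

```text
time_s: 12.98
tool_pos: [0.4349, 0.2446, 0.1384]
tool_rot: [-180.0, -0.3, 164.2]
force: [1.4, -0.1, -4.5]
grip_width: 0.0124
```

>>> {"api": "carry_out", "payload": {
  "increments": "0.1 0 0 -0.001 0 0 0;0.1 0 0 -0.001 0 0 0"
}}

```text
time_s: 13.22
tool_pos: [0.4347, 0.2444, 0.139]
tool_rot: [-179.9, -0.3, 164.2]
force: [1.3, -0.1, -6.1]
grip_width: 0.0124
```

>>> {"api": "carry_out", "payload": {
  "increments": "0.1 0 0 -0.001 0 0 0;0.1 0 0 -0.001 0 0 0"
}}

```text
time_s: 13.48
tool_pos: [0.4347, 0.2444, 0.1404]
tool_rot: [-179.9, -0.3, 164.2]
force: [1.7, -0.7, -6.8]
grip_width: 0.0124
```

```bash
python3 - <<'E'
from cell import *
from h import *
delta(get_obs(),[0.4338,0.2458,0.1427])
p=[read_camera(n)["img"] for n in ("scene",)]
delta(get_obs(),[0.4338,0.2458,0.1427])
a=cv2.resize(p[0][80:180,230:310],None,fx=7,fy=6,interpolation=cv2.INTER_CUBIC)
cv2.imwrite("pics/d5.png",a)
E
```

```text
t 13.47 pos [0.4347 0.2444 0.1404] rot [-179.93   -0.29  164.23] F [ 1.66 -0.67 -6.78] w 0.0124
tool delta [ 0.0012  0.0011 -0.0022] level [-0.07 -0.29  0.  ]
t 13.53 pos [0.4347 0.2444 0.1406] rot [-179.93   -0.3   164.23] F [ 1.31  0.79 -7.25] w 0.0124
tool delta [ 0.0012  0.0011 -0.0021] level [-0.07 -0.3   0.  ]
```

View pics/d5.png

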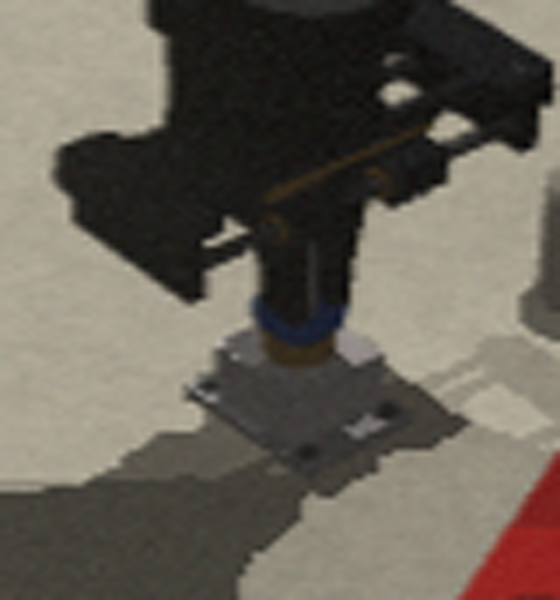

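>>> {"api": "carry_out", "payload": {
  "increments": "0.1 0 0 -0.0012 0 0 0;0.1 0 0 -0.0012 0 0 0"
}}

```text
time_s: 13.78
tool_pos: [0.4347, 0.2444, 0.1431]
tool_rot: [-179.9, -0.3, 164.2]
force: [1.9, 0.2, -6.1]
grip_width: 0.0127
```

>>> {"api": "carry_out", "payload": {
  "increments": "0.1 0 0 -0.0012 0 0 0;0.1 0 0 -0.0012 0 0 0"
}}

```text
time_s: 14.02
tool_pos: [0.4348, 0.2452, 0.1471]
tool_rot: [180.0, -0.3, 164.2]
force: [0.0, -0.5, -0.4]
grip_width: 0.0125
```

>>> {"api": "carry_out", "payload": {
  "increments": "0.1 0 0 -0.0013 0 0 0;0.1 0 0 -0.0013 0 0 0"
}}

```text
time_s: 14.28
tool_pos: [0.435, 0.2453, 0.1507]
tool_rot: [180.0, -0.3, 164.3]
force: [-1.0, -0.6, -1.8]
grip_width: 0.0122
```

>>> {"api": "carry_out", "payload": {
  "increments": "0.1 0 0 -0.006 0 0 0;0.1 0 0 -0.006 0 0 0;0.1 0 0 -0.006 0 0 0;0.1 0 0 -0.008 0 0 0;0.1 0 0 -0.01 0 0 0;0.1 0 0 -0.01 0 0 0;0.1 0 0 -0.014 0 0 0;0.1 0 0 -0.014 0 0 0;0.1 0 0 -0.014 0 0 0;0.1 0 0 0 0 0 0"
}}

```text
time_s: 15.52
tool_pos: [0.4362, 0.246, 0.2471]
tool_rot: [179.7, -0.2, 164.3]
force: [-0.2, 0.3, -0.5]
grip_width: 0.012
```

```bash
python3 - <<'E'
from cell import *
from h import *
delta(get_obs(),[0.629,0.011,0.235])
p=[read_camera(n)["img"] for n in ("scene",)]
delta(get_obs(),[0.629,0.011,0.235])
a=cv2.resize(p[0][50:180,210:320],None,fx=5,fy=4.5,interpolation=cv2.INTER_CUBIC)
cv2.imwrite("pics/d6.png",a)
E
```

```text
t 15.53 pos [0.4362 0.246  0.2471] rot [ 1.7973e+02 -1.6000e-01  1.6425e+02] F [-0.16  0.26 -0.49] w 0.012
tool delta [-0.2494 -0.1739  0.0105] level [ 0.27 -0.16 -0.  ]
t 15.57 pos [0.4359 0.2457 0.2463] rot [179.79  -0.21 164.25] F [ 0.37  0.58 -1.04] w 0.0127
tool delta [-0.2497 -0.1735  0.0098] level [ 0.21 -0.21 -0.  ]
```

View pics/d6.png

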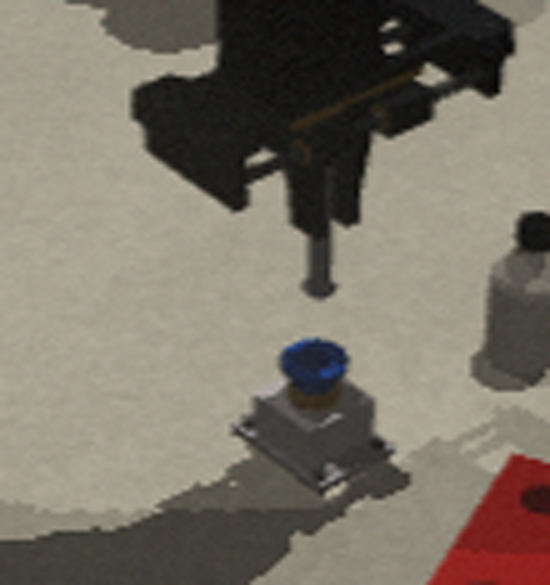

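The probe is out and held, with its bead visible at crop (320,290). Moving to the rack.

>>> {"api": "carry_out", "payload": {
  "increments": "0.1 -0.02 -0.014 0 0.2 -0.2 0;0.1 -0.03 -0.021 0 0 0 0;0.1 -0.035 -0.024 0 0 0 0;0.1 -0.035 -0.024 0 0 0 0;0.1 -0.035 -0.024 0 0 0 0;0.1 -0.035 -0.024 0 0 0 0;0.1 -0.03 -0.021 0 0 0 0;0.1 -0.015 -0.01 0 0 0 0;0.1 0 0 0 0 0 0;0.1 0 0 0 0 0 0"
}}

```text
time_s: 16.82
tool_pos: [0.6194, 0.0233, 0.2383]
tool_rot: [-179.7, -0.7, 164.7]
force: [-0.1, 1.2, -1.4]
grip_width: 0.0123
```

```bash
python3 - <<'E'
from cell import *
from h import *
delta(get_obs(),[0.629,0.011,0.185])
E
```

```text
t 16.82 pos [0.6194 0.0233 0.2383] rot [-179.68   -0.66  164.65] F [-0.11  1.18 -1.41] w 0.0123
tool delta [-0.0131 -0.009   0.0532] level [-0.32 -0.66  0.  ]
```

>>> {"api": "carry_out", "payload": {
  "increments": "0.1 -0.0065 -0.0045 0.014 -0.32 -0.66 0;0.1 -0.0065 -0.0045 0.014 0 0 0;0.1 0 0 0.014 0 0 0;0.1 0 0 0.01 0 0 0;0.1 0 0 0 0 0 0;0.1 0 0 0 0 0 0"
}}

```text
time_s: 17.58
tool_pos: [0.6282, 0.0142, 0.1815]
tool_rot: [179.9, -0.1, 164.9]
force: [0.1, -0.7, -0.3]
grip_width: 0.0126
```

```bash
python3 - <<'E'
from cell import *
from h import *
p=[read_camera(n)["img"] for n in ("scene","top")]
delta(get_obs(),[0.629,0.011,0.185])
a=cv2.resize(p[0][150:270,235:325],None,fx=4.4,fy=4.4,interpolation=cv2.INTER_CUBIC)
b=cv2.resize(p[1][100:220,210:300],None,fx=4.4,fy=4.4,interpolation=cv2.INTER_CUBIC)
cv2.imwrite("pics/e1.png",np.hstack([a,b]))
E
```

```text
t 17.68 pos [0.6282 0.0143 0.1817] rot [ 1.7991e+02 -1.2000e-01  1.6494e+02] F [-0.01 -0.2  -0.98] w 0.0127
tool delta [-0.0016 -0.0029 -0.0033] level [ 0.09 -0.12 -0.  ]
```

View pics/e1.png

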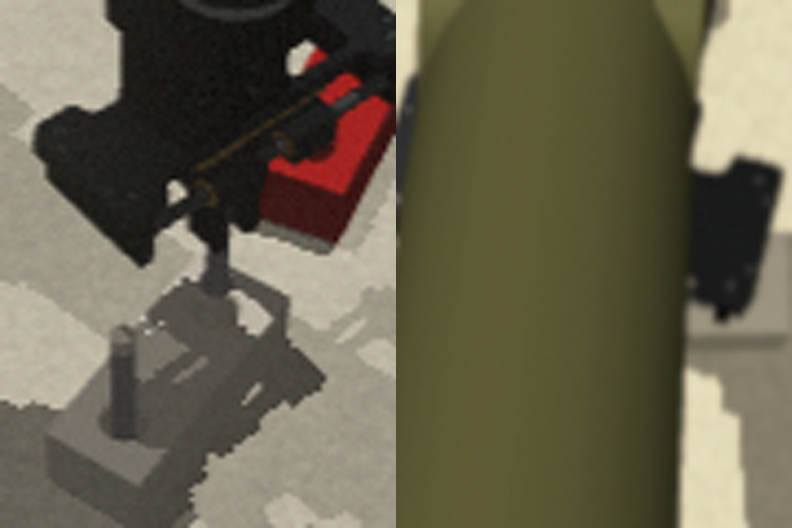

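```bash
python3 - <<'E'
from cell import *
from h import *
p=read_camera("scene")["img"]
a=cv2.resize(p[195:230,265:305],None,fx=16,fy=16,interpolation=cv2.INTER_CUBIC)
a=cv2.convertScaleAbs(a,alpha=1.7)
# predicted marks: well outline + foot outline if at TCP xy
def mk(c,z,r,col):
    for t in np.linspace(0,6.283,40):
        u=(proj('scene',[c[0]+r*np.cos(t),c[1]+r*np.sin(t),z])-[265,195]+.5)*16
        cv2.circle(a,tuple(int(v) for v in u),1,col,-1)
mk((.6303,.0131),.045,.012,(0,0,255))
o=get_obs()['tool_pos']
zf=.010+o[2]-.1343; print(zf)
mk(o,zf+.004,.0095,(0,255,0)); mk(o,zf+.008,.0095,(255,255,0))
cv2.imwrite("pics/e2.png",a)
E
```

```text
0.057503358235761276
```

View pics/e2.png

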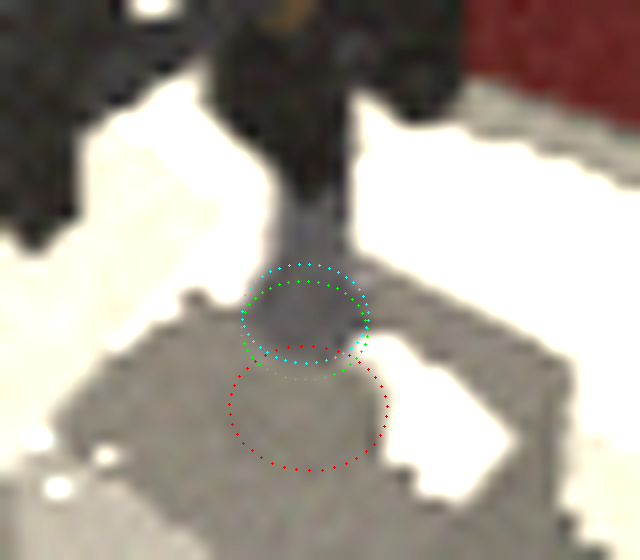

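```bash
python3 - <<'E'
from cell import *
from h import *
delta(get_obs(),[0.6308,0.012,0.172])
E
```

```text
t 17.73 pos [0.6283 0.0142 0.1818] rot [ 1.7990e+02 -1.1000e-01  1.6493e+02] F [ 0.43 -0.89 -0.7 ] w 0.0123
tool delta [-0.003  -0.0015  0.0098] level [ 0.1  -0.11 -0.  ]
```

>>> {"api": "carry_out", "payload": {
  "increments": "0.1 -0.0025 -0.0013 0.004 0.1 -0.1 0;0.1 0 0 0.004 0 0 0;0.1 0 0 0.001 0 0 0;0.1 0 0 0 0 0 0;0.1 0 0 0 0 0 0"
}}

```text
time_s: 18.35
tool_pos: [0.6309, 0.0122, 0.1729]
tool_rot: [180.0, 0.1, 164.9]
force: [-0.1, 0.2, 0.0]
grip_width: 0.0124
```

```bash
cat > v.py <<'E'
from cell import *
from h import *
import sys
p=read_camera("scene")["img"]
a=cv2.resize(p[195:230,265:305],None,fx=16,fy=16,interpolation=cv2.INTER_CUBIC)
a=cv2.convertScaleAbs(a,alpha=1.7)
def mk(c,z,r,col):
    for t in np.linspace(0,6.283,40):
        u=(proj('scene',[c[0]+r*np.cos(t),c[1]+r*np.sin(t),z])-[265,195]+.5)*16
        cv2.circle(a,tuple(int(v) for v in u),1,col,-1)
mk((.6303,.0131),.045,.012,(0,0,255))
o=get_obs(); delta(o,[0.6308,0.012,.172]); o=o['tool_pos']
zf=.010+o[2]-.1343; print(zf)
mk(o,zf+.004,.0095,(0,255,0)); mk(o,zf+.008,.0095,(255,255,0))
cv2.imwrite(sys.argv[1],a)
E
python3 v.py pics/e3.png
```

```text
t 18.4 pos [0.6309 0.0122 0.1729] rot [1.7997e+02 7.0000e-02 1.6493e+02] F [0.33 0.69 0.38] w 0.0124
tool delta [ 0.     -0.0002  0.0009] level [0.03 0.07 0.  ]
0.048640183519280594
```

View pics/e3.png

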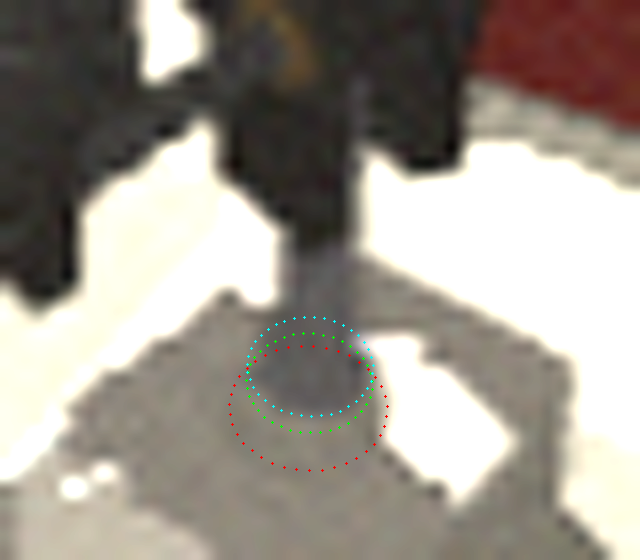

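>>> {"api": "carry_out", "payload": {
  "increments": "0.1 0 0 0.002 0 0 0;0.1 0 0 0.002 0 0 0;0.1 0 0 0.001 0 0 0;0.1 0 0 0 0 0 0"
}}

```text
time_s: 18.9
tool_pos: [0.6309, 0.0122, 0.1676]
tool_rot: [180.0, 0.1, 164.9]
force: [-0.4, -0.3, -0.3]
grip_width: 0.0122
```

```bash
python3 v.py pics/e4.png
```

```text
t 18.95 pos [0.6309 0.0122 0.1677] rot [1.7997e+02 8.0000e-02 1.6494e+02] F [-0.22 -0.51 -0.72] w 0.0126
tool delta [ 0.0001 -0.0003 -0.0043] level [0.03 0.08 0.  ]
0.04336104185925235
```

View pics/e4.png

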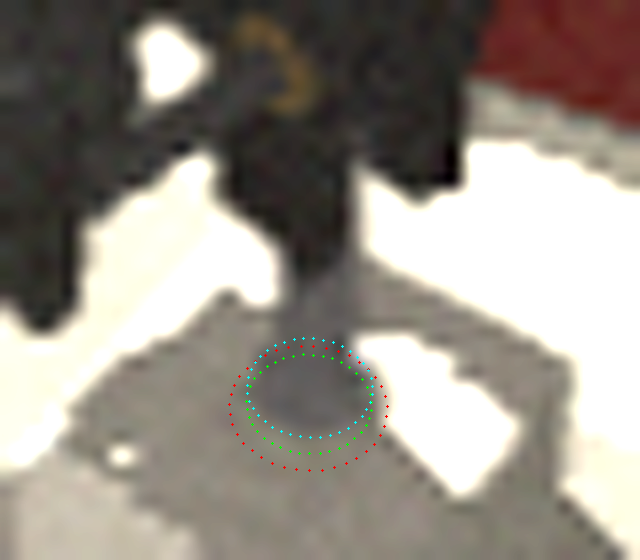

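>>> {"api": "carry_out", "payload": {
  "increments": "0.1 0 0 0.0015 0 0 0;0.1 0 0 0.0015 0 0 0"
}}

```text
time_s: 19.2
tool_pos: [0.631, 0.0122, 0.1647]
tool_rot: [180.0, 0.1, 164.9]
force: [0.8, 0.4, -0.3]
grip_width: 0.0124
```

>>> {"api": "carry_out", "payload": {
  "increments": "0.1 0 0 0.0015 0 0 0;0.1 0 0 0.0015 0 0 0"
}}

```text
time_s: 19.45
tool_pos: [0.631, 0.0122, 0.1615]
tool_rot: [180.0, 0.1, 164.9]
force: [0.1, 0.8, -0.2]
grip_width: 0.0126
```

>>> {"api": "carry_out", "payload": {
  "increments": "0.1 0 0 0.0015 0 0 0;0.1 0 0 0.0015 0 0 0"
}}

```text
time_s: 19.7
tool_pos: [0.6311, 0.0122, 0.1582]
tool_rot: [180.0, 0.1, 164.9]
force: [0.5, 0.2, -1.5]
grip_width: 0.0122
```

>>> {"api": "carry_out", "payload": {
  "increments": "0.1 0 0 0.003 0 0 0;0.1 0 0 0.003 0 0 0;0.1 0 0 0.003 0 0 0"
}}

```text
time_s: 20.08
tool_pos: [0.6311, 0.0122, 0.1487]
tool_rot: [180.0, 0.1, 164.9]
force: [0.2, -0.1, -1.1]
grip_width: 0.0124
```

>>> {"api": "carry_out", "payload": {
  "increments": "0.1 0 0 0.003 0 0 0;0.1 0 0 0.003 0 0 0;0.1 0 0 0.002 0 0 0"
}}

```text
time_s: 20.45
tool_pos: [0.631, 0.0123, 0.1398]
tool_rot: [180.0, 0.1, 164.9]
force: [0.4, -0.1, -1.0]
grip_width: 0.0124
```

>>> {"api": "carry_out", "payload": {
  "increments": "0.1 0 0 0.002 0 0 0;0.1 0 0 0.0015 0 0 0"
}}

```text
time_s: 20.7
tool_pos: [0.631, 0.0122, 0.1361]
tool_rot: [180.0, 0.1, 164.9]
force: [0.6, -0.7, -0.5]
grip_width: 0.0125
```

>>> {"api": "carry_out", "payload": {
  "increments": "0.1 0 0 0.0015 0 0 0;0.1 0 0 0.001 0 0 0"
}}

```text
time_s: 20.95
tool_pos: [0.6312, 0.0122, 0.1342]
tool_rot: [180.0, 0.1, 164.9]
force: [-2.8, -0.3, 7.3]
grip_width: 0.0124
```

>>> {"api": "carry_out", "payload": {
  "increments": "0.1 0 0 0.001 0 0 0;0.1 0 0 0.001 0 0 0"
}}

```text
time_s: 21.2
tool_pos: [0.6313, 0.0121, 0.1342]
tool_rot: [179.9, 0.1, 164.9]
force: [-2.1, -0.8, 5.6]
grip_width: 0.0122
```

The foot reached the floor at z 0.1342, as predicted. Now I'll release and retreat.

>>> {"api": "carry_out", "payload": {
  "increments": "0.1 0 0 0 0 0 0;0.35 0 0 0 0 0 0;0.35 0 0 0 0 0 0;0.35 0 0 0 0 0 0;0.35 0 0 -0.01 0 0 0;0.35 0 0 -0.02 0 0 0;0.35 0 0 -0.03 0 0 0;0.35 0 0 -0.03 0 0 0;0.35 0 0 -0.03 0 0 0;0.35 0 0 0 0 0 0"
}}

```text
time_s: 22.45
tool_pos: [0.6323, 0.0114, 0.2653]
tool_rot: [179.8, 0.5, 164.9]
force: [-0.5, -0.5, 0.0]
grip_width: 0.0303
```

```bash
python3 - <<'E'
from cell import *
from h import *
p=[read_camera(n)["img"] for n in ("scene",)]
delta(get_obs(),[0.629,0.011,0.3])
a=cv2.resize(p[0][150:290,210:340],None,fx=4.4,fy=4.2,interpolation=cv2.INTER_CUBIC)
cv2.imwrite("pics/f1.png",cv2.convertScaleAbs(a,alpha=1.4))
E
```

```text
t 22.5 pos [0.6316 0.0116 0.2636] rot [179.82   0.34 164.89] F [ 0.7  -0.77  1.02] w 0.0303
tool delta [ 0.0022 -0.0011 -0.0364] level [0.18 0.34 0.  ]
```

View pics/f1.png

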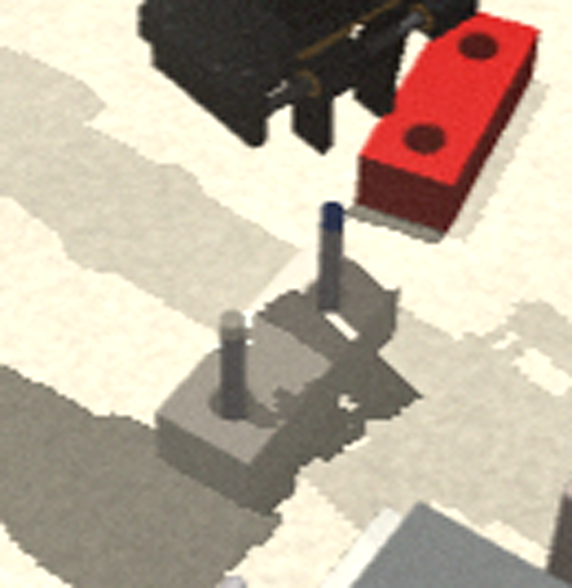

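The blue-capped probe stands in the well next to the spare: cap at crop (333,215), spare's cap at (231,320), with equal exposed lengths. The fingers are clear above it.

```bash
python3 -c "
from cell import *
print(get_obs()['joint_velocities'].round(2)); print(sign_off())"
```

```text
[ 0.13  1.73 -0.5   2.38 -0.21 -0.73  0.18]
the job is handed in; nothing more can be done
None
```

The blue-capped probe is out of its port and standing in the empty well of the white rack. I handed the job in at about 22.5 s. `sign_off` gives no verdict, so this rests on my own checks.

**What I did**
- **Ring:** I felt for it and found its top about 71 mm above the table. I pressed it about 7.4 mm down, with a peak of 14.5 N.
- **Pull:** I gripped the probe just above the ring and lifted both in small steps. The jaws rubbed on the bead with an estimated pull of up to about 12 N. They let go after about 9 mm of rise, where the bead should clear them.
- **Placing:** I lowered the probe into the well until it touched the floor at the expected height, then released it and moved up clear.

**Last checks**
- The last picture shows the probe upright in the well, at the same height as the spare, with the fingers well above it.
- The spare still stands in its well. The yellow port, the bottle and the screwdriver are outside that last picture; the fingers were never near them.

**What went wrong or disagreed**
- **First press:** the ring was only about 6.3 mm down when I gripped, so I let go to press deeper. The gripper then slid about 4 mm sideways on the ring, so I lifted off, recentred and pressed again.
- **Ring rise on gripping:** the ring came back up to about 6.7 mm down as the fingers closed, so the lift began with less margin than planned.
- **Cameras:** the two cameras differed by 2 to 5 mm on where the port and the well were. I corrected for this by feel and by comparing the probe with the well in the same picture.

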